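# Raise a lamp stand's spindle and hold its retaining clip spread at the groove

## Task

Pull the lamp stand's latch knob out so that the sprung spindle pops up, then push the knob fully home again to lock it. Then pick up the retaining clip by squeezing its two handles so that its jaws spread, bring it down over the top of the spindle until the jaws are level with the groove, and finish while still holding it there: spread, level and centred round the groove, not leaning on the spindle or the stand, so that I can look before it snaps in. Leave the other things on the desk where they are.

Things in the scene. Friction and masses are not known exactly. Their poses are not given: they have to be found in the camera images.
- stand: lamp stand, fixed to the desk: round dark steel foot 120 mm across and 20 mm high, upright sleeve 33 to 37 mm across up to z = 70 mm, and a horizontal latch barrel 20 mm across at z = 50 mm reaching 70 mm from the sleeve's axis along the stand's own -x. Origin: on the desk surface on the sleeve's axis, z up
- spindle (a joint): height of the bare steel spindle in the sleeve, in m: 0 latched down, 0.040 fully up. A spring (2 to 4 N) raises it by itself in about half a second once the latch knob is out 10 mm or more; with the knob pushed home it is locked down or up. The spindle is 16 mm in diameter with a rounded top
- groove (a point): middle of the spindle's groove, on the spindle's axis. The groove is 10 mm high and 11 mm in diameter (dark neck); with the spindle up it lies at z = 100 mm, 30 mm above the sleeve, with the spindle down it is hidden in the sleeve
- spindle_top (a point): centre of the spindle's top, 31 mm above the groove's middle (z = 131 mm when up, 91 mm when down)
- latch (a joint): travel of the latch knob, in m: 0 pushed home, 0.020 pulled fully out along the stand's own -x. An over-centre detent snaps it to whichever end is nearer; it takes about 4 N to start it
- latch_knob (a point): middle of the latch knob, a black plastic disc 28 mm in diameter and 18 mm thick (along the pull) with its axis level along the stand's x, at z = 50 mm; at home this point is 82 mm from the spindle's axis. It can be pinched across its 28 mm (along the stand's y) from above
- clip: steel retaining clip lying flat on the desk, about 110 mm long, 80 g, made like a clothes peg: two spring arms on a pivot pin. Origin: underside of the pivot pin. Its x points from the handles to the ring jaws, z up. The arms are 5 mm thick (z 0 to 5 mm), the pin is 14 mm high
- clip_ring (a point): centre of the hole between the two ring jaws, 42.5 mm from the pivot along the clip's x, half way up the 5 mm thick jaws. Closed, the hole is about 11 mm across and does not pass over the spindle; fully spread it is about 23 mm across. The jaws' outside is 23 mm across when closed and about 39 mm when spread
- clip_handles (a point): point midway between the two handles, 45 mm behind the pivot along -x of the clip, 19 mm above its underside. The handles are upright steel plates 24 mm long (along x), 5 mm thick and 38 mm tall (from the underside up). At rest they measure about 54 mm over their outsides and splay; fully squeezed they are parallel and 32 mm over their outsides (along the clip's y)
- clip_spread (a joint): turn of one arm of the clip in rad (the other mirrors it): 0 closed, 0.20 fully spread, at a stop. Squeezing the handles together spreads the jaws: about 3.5 N to start, 6 N at the stop; a grip of 30 N or so holds it firmly. It springs shut when let go
- mouse: black computer mouse, 111x62x38 mm, bystander; origin at the centre of its underside
- eraser: eraser 22x44x12 mm in a card sleeve, bystander; origin at the centre of its underside
- usb_stick: memory stick 18x50x8 mm, bystander; origin at the centre of its underside
- glue_stick: upright glue stick, 25 mm across and 91 mm tall, bystander; origin at the centre of its underside
- magnifier: reading glass 186 mm long, 19 mm high, bystander; origin at the centre of its underside

How it is judged (in metres and radians):
On the way, in this order (a step that is already met when the one before it is completed fails the run):
1. the latch knob is pulled out and the spindle has risen (value of joint latch above 0.015 m and value of joint spindle above 0.036 m), for 0.1 s.
2. the knob is pushed home again and the spindle is locked up (value of joint latch below 0.004 m and value of joint spindle above 0.036 m), for 0.2 s.
3. the clip, spread in the fingers, is above the spindle's top and centred over it (horizontal distance between clip_ring and groove below 0.006 m and value of joint clip_spread above 0.15 rad and z of clip_ring in the frame of spindle_top above 0.001 m and contact force between the fingers and clip above 5 N), for 0.05 s.
At the end, for the whole second after the job is handed in: Spindle up (over 36 mm), latch knob home (under 4 mm); the fingers (over 5 N) hold the clip spread (over 0.15 rad), level (0.15 rad) and still, its hole within 5 mm of the spindle axis and 4.5 mm of the groove in height, pressing on stand or spindle with under 3 N (all of step 2 and horizontal distance between clip_ring and groove below 0.005 m and z of clip_ring in the frame of groove between -0.0045 and 0.0045 m and value of joint clip_spread above 0.15 rad and angle between clip's own z axis and vertical below 0.15 rad and contact force between the fingers and clip above 5 N and contact force between clip and stand below 3 N and linear speed of clip below 0.02 m/s); the arm keeps its last pose, push and grip.
It fails at once if a bystander is moved by more than 30 mm (distance of any of mouse, eraser, usb_stick, glue_stick, magnifier from where it was at the start of the episode above 0.03 m).
It also fails if it takes over 51 s, if anything falls off the work surface, if the arm or the gripper's body presses on something with over 40 N, if the wrist force passes 120 N, or if a joint passes its speed limit or range.

## Robot

A 6-joint arm with a two-finger parallel gripper is mounted at the origin on the work surface; the furniture and walls round the work are solid. World frame = base frame: x ahead of the robot, y to its left, z up, the work surface at z = 0. Lengths are in mm, angles in rad, forces in N, time in s.
With the tool pointing down it reaches from about 300 to 775 mm from the base axis. Payload 14.6 kg.
Tool frame: the origin (TCP) lies between the finger pads; the fingertips stand manip.tip_reach ahead of it and the grasp point (between the pads) lies 5 mm behind it (manip.tip_reach is the distance from the TCP to the fingertips, in mm); z points along the fingers, y is the line along which they close (so a half turn about z gives the same grasp; the last joint's range is limited). The gripper opens to 94 mm and grips with 3 to 60 N. Pads are 16 mm wide; open, the fingers measure 119 mm over their backs; the gripper's body (75 mm by 177 mm) begins 78 mm behind the grasp point.
Start: joints at [1.241, 0.3, 1.521, -0, 1.321, -0.067], TCP at [142.88, 531.107, 219.446] pointing down, gripper open.
Joint ranges: [-3.03, 3.03], [-0.79, 2.21], [0.23, 2.52], [-1.04, 4.18], [0, 3.07], [-2.55, 2.55]. Speed limits (rad/s): [2.22, 2.22, 2.57, 3.14, 3.14, 3.14].

## Interface

Orientations are given as [roll, pitch, yaw] about the fixed x, y, z axes, in that order (R = Rz(yaw) Ry(pitch) Rx(roll)).
In Python, from cell import manip gives the robot as it stands. The module is installed in compiled form; this text tells all that it offers.
- The arm moves only by the shell command python3 -m creep 'ROWS' [FORCE]. ROWS is JSON, a list of rows, each a list of 3 entries, a list of its own where there are three numbers: the opening, from -1 (shut) to 1 (fully open), then the shift along the tool's x, y, z in cm, then the turn about the tool's z in units of 5 degrees (1.0 is 5 degrees). In form: [[grip, [tx, ty, tz], roll], ...]. A call has 1 to 12 rows; each row is the pose to reach, as a shift and turn from the pose commanded when the call began, along the tool's axes at that moment; what a row does not reach only later rows make up. A row lasts 1/10 s, in which the tool goes at most 50 mm and 8.59 degrees, less where a joint would pass 70% of its speed; a pose out of reach is approached as far as the arm can. A call with a gripper value outside its range is refused whole. The fingers move at their own pace and stop on an object; FORCE is the grip in N (left out, the last holds). Time passes only in rows, so rows that repeat a pose let the fingers close. It gives the time, the measured TCP pose, the force, the opening and the grip force at its end, in the units of the state.
- manip.read_state(): the state, without advancing time (a new reading comes with each control period).
- manip.camera(name): name is "scene" or "top" or "wrist"; returns the picture (400x640x3 uint8, red, green, blue); there is no depth.
- manip.camera_params(name): a dict with "fovy" (degrees; the focal length in pixels is half the picture's height over the tangent of half this angle, whatever the lens; pixels are square), "cx", "cy" (the principal point, pixels), "origin" and "attitude" of the camera in the world. Camera axes: x right, y down, z forward; pixel columns grow to the right and rows downward; lengths in mm; the calibration is good to about 2 mm. A picture is of the moment at which its call begins: read the wrist's pose just before it. camera_params takes no time and is no camera call; for the wrist camera it gives the pose at the moment of the call.
- manip.sign_off(): hands the job in; it is judged then, once.
The state is a dict: "clock": time; "joints": joint angles; "qd": joint speeds; "effort": joint torques, N m; "eef_pos": TCP position; "eef_rot": TCP orientation; "wrist_force": force on the tool from outside, world axes, zero at the start; "moment": the same for the moment, N m; "finger_gap": finger opening in mm; "finger_force": force on a finger pad.
Only numpy, scipy, OpenCV 4.12 (cv2) and the standard library are available. Lean on these libraries where they do the work, as an engineer would, in place of code of your own. Each camera call takes 0.05 s, during which the arm holds its last target. There are 200 camera calls.

## Working session

There is one attempt and no reset: what is moved stays moved. The work goes in short steps, Python scripts to look and compute and a shell command to move; the robot and the scene stay as the last step left them, time stands still between calls to the robot, and variables do not carry over. Pictures are saved under pics/ and viewed, at most 13 in all, crops included, and the job is handed in when it is done.

```bash
mkdir -p pics
cat > h.py <<'E'
import numpy as np, cv2
from cell import manip
from scipy.spatial.transform import Rotation as R
def snap(n,f):
    p=manip.camera_params(n); im=manip.camera(n); cv2.imwrite('pics/'+f,im[:,:,::-1]); np.save('pics/'+f+'.npy',im); return im,p
def rot(p):
    a=np.array(p['attitude'],float)
    return a if a.shape==(3,3) else R.from_euler('xyz',a).as_matrix() if a.size==3 else R.from_quat(a).as_matrix()
def ray(p,u,v):
    f=200/np.tan(np.radians(p['fovy'])/2)
    d=rot(p)@np.array([(u-p['cx'])/f,(v-p['cy'])/f,1]); return np.array(p['origin']),d/np.linalg.norm(d)
def onz(p,u,v,z):
    o,d=ray(p,u,v); return o+d*(z-o[2])/d[2]
def proj(p,X):
    f=200/np.tan(np.radians(p['fovy'])/2)
    c=rot(p).T@(np.array(X)-np.array(p['origin'])); return c[:2]/c[2]*f+[p['cx'],p['cy']]
def tri(*rs):
    A=0;b=0
    for o,d in rs:
        M=np.eye(3)-np.outer(d,d);A=A+M;b=b+M@o
    return np.linalg.solve(A,b)
E
python3 - <<'E'
from h import *
for n in('top','scene','wrist'):
    im,p=snap(n,n+'0.png');print(n,p)
print(manip.read_state(),manip.tip_reach)
E
```

```text
top {'fovy': 47.51445593640473, 'cx': 324.8482469291305, 'cy': 197.3995047471178, 'origin': array([ 382.9155782 ,   -4.92635741, 1231.00338103]), 'attitude': array([-2.9423491 , -0.0127212 , -1.56455318])}
scene {'fovy': 55.87164770798747, 'cx': 312.6268613449515, 'cy': 193.97819836630933, 'origin': array([ 114.21469147, -644.99571753,  625.7105129 ]), 'attitude': array([-2.14946804, -0.01465861, -0.62841613])}
wrist {'fovy': 71.46565819256836, 'cx': 317.4521334090826, 'cy': 197.9579636225329, 'origin': array([ 76.03196904, 548.54407565, 384.24582208]), 'attitude': array([2.89875472e+00, 1.58819861e-03, 1.30750364e+00])}
{'clock': 0.15, 'joints': array([ 1.24140831e+00,  3.00359247e-01,  1.52144878e+00,  4.54309117e-08,
        1.32068788e+00, -6.66169618e-02]), 'qd': array([ 2.02497595e-04, -1.56167030e-03, -2.77690957e-03,  4.13944893e-05,
       -4.99883791e-05,  3.28518653e-04]), 'effort': array([ 9.31106333e-04, -5.31961977e+01, -3.52816164e+01,  7.08142295e-02,
        2.36856693e-02, -1.14355189e-04]), 'eef_pos': array([142.81690371, 530.93742971, 219.003646  ]), 'eef_rot': array([-3.14069141e+00, -6.01711600e-05,  2.87882156e+00]), 'wrist_force': array([0.24142397, 0.17530907, 0.5648301 ]), 'moment': array([-0.02044753,  0.02286673, -0.04745659]), 'finger_force': 0.0, 'finger_gap': 93.98358191411012} 14.0
```

View pics/top0.png

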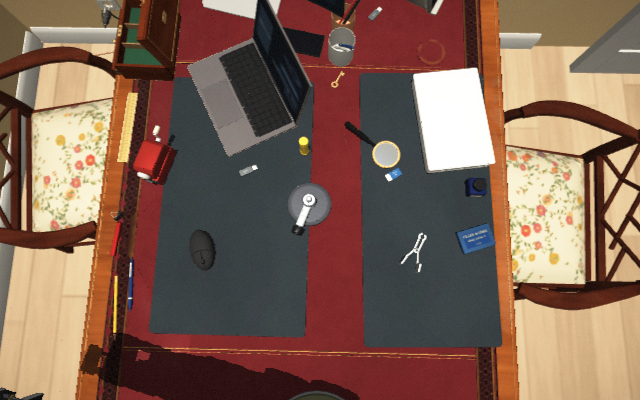

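View pics/scene0.png

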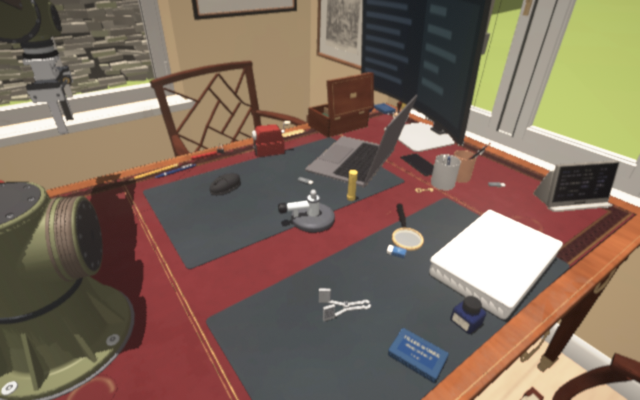

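Top view: stand foot near (309,203), with the latch barrel running to the black knob near (298,230). The clip is near (413,252), with its handles toward the bottom (robot side) and its ring toward the top. In the scene view the handles are near (325,303) and the ring near (367,305). I'll measure both coarsely, then go close with the wrist camera.

Run:
```python
from h import *
a=cv2.imread('pics/top0.png');b=cv2.imread('pics/scene0.png')
c=[cv2.resize(x,(400,300),interpolation=cv2.INTER_CUBIC) for x in(a[180:240,270:350],a[222:282,375:455],b[180:240,270:350],b[270:330,305:385])]
cv2.imwrite('pics/crop.png',np.vstack([np.hstack(c[:2]),np.hstack(c[2:])]))
T=manip.camera_params('top');S=manip.camera_params('scene')
print('foot',onz(T,309,203.5,15),'knob',onz(T,298,230,55),'clip ring',onz(T,422,237,3),'handL',onz(T,404,263,20),'handR',onz(T,419,269,20))
print('W axes',rot(manip.camera_params('wrist')))
```

```text
foot [611.24652555  24.16924945  15.        ] knob [533.36866969  50.88908045  55.        ] clip ring [ 523.54864211 -283.66770277    3.        ] handL [ 452.19116554 -229.51412398   20.        ] handR [ 436.7487607  -268.79210286   20.        ]
W axes [[ 0.26026114  0.93729555  0.23182147]
 [ 0.96553721 -0.2522938  -0.06391967]
 [-0.0014245   0.24046806 -0.97065601]]
```

View pics/crop.png

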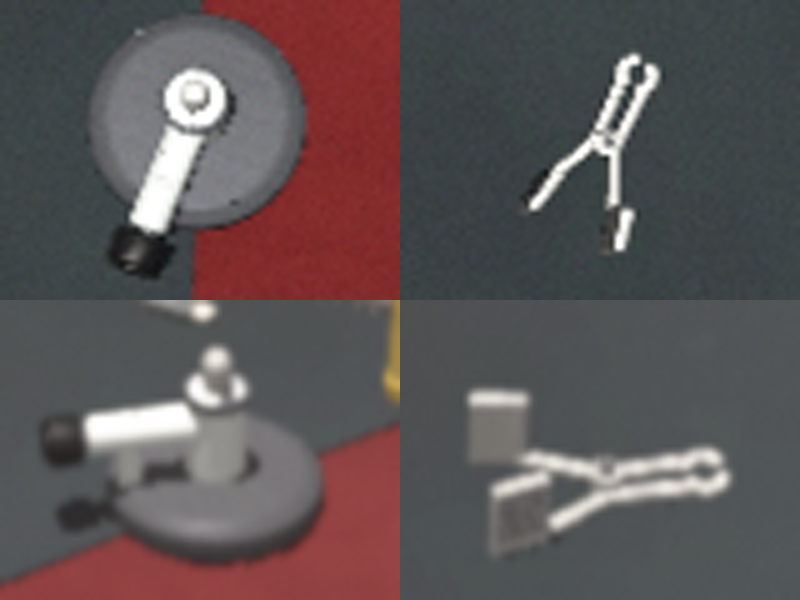

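The crop shows the stand pointing the knob at the robot and left (stand yaw about -0.33), and the spindle down. The clip's handles face the robot (yaw about -0.41). I'm moving over the knob.

```bash
python3 -m creep '[[1,[-44,-36,0],0.8],[1,[-44,-36,0],0.8],[1,[-44,-36,0],0.8],[1,[-44,-36,0],0.8],[1,[-44,-36,0],0.8],[1,[-44,-36,0],0.8],[1,[-44,-36,0],0.8],[1,[-44,-36,0],0.8],[1,[-44,-36,0],0.8],[1,[-44,-36,0],0.8],[1,[-44,-36,0],0.8],[1,[-44,-36,0],0.8]]'
python3 -m creep '[[1,[0,0,0],0],[1,[0,0,0],0],[1,[0,0,0],0]]'
python3 - <<'E'
from h import *
snap('wrist','w1.png');s=manip.read_state();print(s['eef_pos'],s['eef_rot'],s['clock']);import pickle;pickle.dump(manip.camera_params('wrist'),open('w1.pkl','wb'))
E
python3 -m creep '[[1,[-5,3,0],0],[1,[-10,6,0],0],[1,[-10,6,0],0],[1,[-10,6,0],0],[1,[-10,6,0],0],[1,[-10,6,0],0]]'
python3 - <<'E'
from h import *
snap('wrist','w2.png');s=manip.read_state();print(s['eef_pos'],s['eef_rot'],s['clock']);import pickle;pickle.dump(manip.camera_params('wrist'),open('w2.pkl','wb'))
a=cv2.imread('pics/w1.png');b=cv2.imread('pics/w2.png')
cv2.imwrite('pics/w12.png',np.vstack([a[:300],b[:300]]))
E
```

```text
clock: 1.35
eef_pos: [475.7, 65.9, 219.1]
eef_rot: [-3.141, -0.0, 2.806]
wrist_force: [0.5, 0.3, 0.7]
finger_gap: 93.9
finger_force: 0.0
clock: 1.65
eef_pos: [473.7, 70.1, 219.5]
eef_rot: [3.142, -0.0, 2.81]
wrist_force: [-0.5, -0.1, 0.7]
finger_gap: 94.3
finger_force: 0.0
[473.78119953  70.14910631 219.5690274 ] [3.14145529e+00 1.29244015e-04 2.81042851e+00] 1.7
clock: 2.3
eef_pos: [587.5, 93.5, 219.9]
eef_rot: [3.142, 0.0, 2.81]
wrist_force: [-0.6, -0.9, -0.7]
finger_gap: 94.2
finger_force: 0.0
[587.56047455  93.37743122 220.01346655] [3.14138979e+00 4.87802076e-04 2.80933353e+00] 2.35
```

View pics/w12.png

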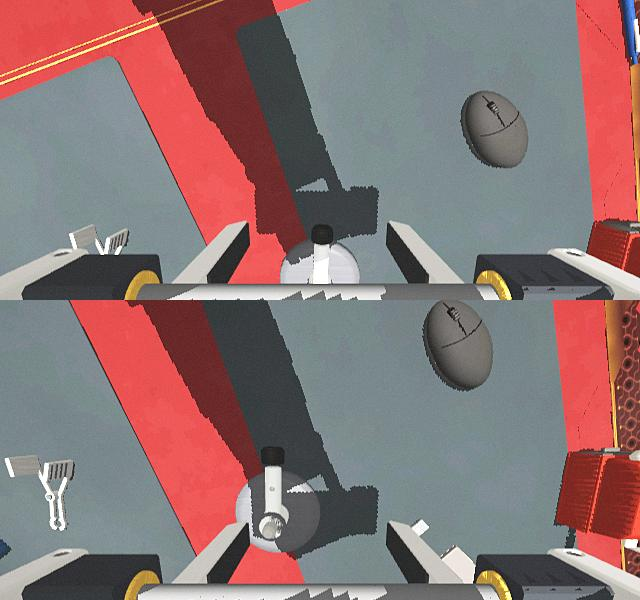

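The upper frame (w1) has the knob at (321,234). The lower frame (w2) has the knob at (272,156), the spindle top near (270,225) and the clip at left (55,205). I'll measure these with masks.

Run:
```python
from h import *
import pickle
W1=pickle.load(open('w1.pkl','rb'));W2=pickle.load(open('w2.pkl','rb'))
T=manip.camera_params('top');S=manip.camera_params('scene')
def blob(f,box,thr):
    im=np.load('pics/'+f+'.npy').astype(int);x0,y0,x1,y1=box
    m=(im[y0:y1,x0:x1].max(2)<thr).astype(np.uint8)
    n,l,st,c=cv2.connectedComponentsWithStats(m);i=1+np.argmax(st[1:,4]);s=st[i]
    print(f,s[0]+x0,s[1]+y0,s[2:],c[i]+[x0,y0]); return s[0]+x0+(s[2]-1)/2,s[1]+y0,s[3],c[i]+[x0,y0]
k1=blob('w1.png',(300,215,345,255),50);k2=blob('w2.png',(250,135,295,175),50);kt=blob('top0.png',(288,218,310,240),60);ks=blob('scene0.png',(274,198,292,216),60)
for n,rs in(('w1w2',[ray(W1,*k1[3]),ray(W2,*k2[3])]),('w2,s',[ray(W2,*k2[3]),ray(S,*ks[3])]),('all',[ray(W1,*k1[3]),ray(W2,*k2[3]),ray(S,*ks[3]),ray(T,*kt[3])])): print(n,tri(*rs))
# foot outline in w2 and spindle
im=np.load('pics/w2.png.npy');c=cv2.resize(im[140:270,220:330],(660,780)[::1] if 0 else (660,780),interpolation=cv2.INTER_NEAREST)
d=cv2.resize(im[140:260,0:90],None,fx=5,fy=5,interpolation=cv2.INTER_NEAREST)
c=cv2.resize(im[195:255,235:305],None,fx=5,fy=5,interpolation=cv2.INTER_NEAREST)
o=np.zeros((600,800,3),np.uint8);o[:600,:450]=d;o[:300,450:800]=c
cv2.imwrite('pics/c2.png',o[:,:,::-1])
for z in(50,64):print(z,onz(W2,*k2[3],z))
print('clip w2 handles top', onz(W2,22,166,38),onz(W2,59,170,38),'ring',onz(W2,58,222,2.5))
```

```text
w1.png 311 224 [ 22  20 356] [321.78651685 234.06741573]
w2.png 261 146 [ 24  20 376] [272.30585106 155.39893617]
top0.png 291 225 [15 11 89] [297.59550562 230.02247191]
scene0.png 279 208 [ 8  5 35] [282.4        210.02857143]
w1w2 [533.39690688  54.57259619  50.76429725]
w2,s [533.53933371  53.17914284  43.96845264]
all [534.39312611  53.29505177  44.14611889]
50 [533.46878174  54.21175333  50.        ]
64 [532.99264769  56.77008278  64.        ]
clip w2 handles top [ 443.79715913 -248.99738982   38.        ] [ 463.32191996 -207.90764185   38.        ] ring [ 522.95810183 -283.17377783    2.5       ]
```

View pics/c2.png

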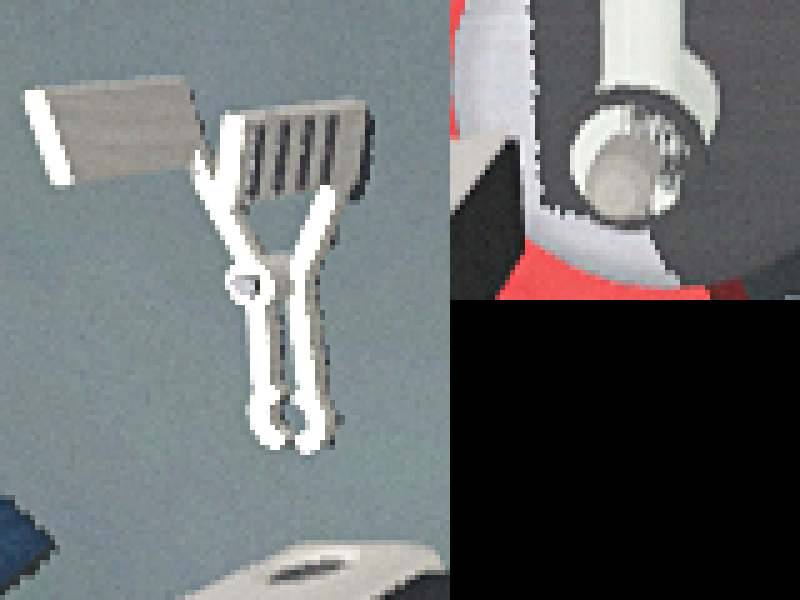

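The crop shows the clip ring near (57.5,222) and the spindle's top disc near (268.6,232), with the sleeve rim centred near (270,227). The knob is measured at z≈50.8, as the text says. Next are the spindle axis and the move to the knob.

Run:
```python
from h import *
import pickle
W2=pickle.load(open('w2.pkl','rb'))
T=manip.camera_params('top')
a=onz(W2,268.6,232,91);b=onz(W2,270,227,70);t=onz(T,308.9,199.2,91)
print(a,b,t)
k=np.array([533.4,54.]);
for c in(a,b,t): v=k-c[:2];print(np.linalg.norm(v),'tool yaw',np.arctan2(v[1],v[0]))
s=manip.read_state();y=s['eef_rot'][2];d=np.array([533.4,54.])-s['eef_pos'][:2]
print('tool shift cm',d@[np.cos(y),np.sin(y)]/10,d@[np.sin(y),-np.cos(y)]/10,'down to TCP45',(s['eef_pos'][2]-45)/10)
```

```text
[610.47706839  26.65197243  91.        ] [611.39661906  24.23905058  70.        ] [608.15754701  22.75334205  91.        ]
81.78501748152385 tool yaw 2.800635593322548
83.48165484586372 tool yaw 2.777076929296593
81.02496200491085 tool yaw 2.7456887138061927
tool shift cm 3.8354215497681223 -5.488982826177795 down to TCP45 17.501346654574228
```

```bash
python3 -m creep '[[1,[3.8,-5.5,0],0.3],[1,[3.8,-5.5,3],0.3],[1,[3.8,-5.5,7],0.3],[1,[3.8,-5.5,11],0.3],[1,[3.8,-5.5,14],0.3],[1,[3.8,-5.5,16],0.3],[1,[3.8,-5.5,17.3],0.3],[1,[3.8,-5.5,17.3],0.3],[1,[3.8,-5.5,17.3],0.3]]'
python3 -m creep '[[-1,[0,0,0],0],[-1,[0,0,0],0],[-1,[0,0,0],0],[-1,[0,0,0],0],[-1,[0,0,0],0],[-1,[0,0,0],0],[-1,[0,0,0],0],[-1,[0,0,0],0],[-1,[0,0,0],0]]' 40
```

```text
clock: 3.25
eef_pos: [534.8, 53.7, 47.5]
eef_rot: [3.141, 0.001, 2.783]
wrist_force: [-0.5, 0.1, 0.1]
finger_gap: 93.6
finger_force: 0.0
clock: 4.15
eef_pos: [534.9, 54.7, 46.5]
eef_rot: [3.139, 0.0, 2.782]
wrist_force: [0.7, 2.4, -3.3]
finger_gap: 27.0
finger_force: 40.0
```

Gripped at about 27 mm. Now I'll pull.

```bash
python3 -m creep '[[-1,[0.5,0,0],0],[-1,[1,0,0],0],[-1,[1.5,0,0],0],[-1,[2,0,0],0],[-1,[2.1,0,0],0],[-1,[2.1,0,0],0],[-1,[2.1,0,0],0],[-1,[2.1,0,0],0],[-1,[2.1,0,0],0],[-1,[2.1,0,0],0],[-1,[2.1,0,0],0],[-1,[2.1,0,0],0]]'
python3 - <<'E'
from h import *
a,_=snap('scene','s1.png');b,_=snap('wrist','w3.png')
o=np.vstack([cv2.resize(a[170:240,255:355],(640,448))[:,:,::-1]]);cv2.imwrite('pics/s1c.png',o)
E
```

```text
clock: 5.35
eef_pos: [516.0, 61.8, 46.5]
eef_rot: [3.139, 0.003, 2.783]
wrist_force: [9.7, 8.7, -9.1]
finger_gap: 26.7
finger_force: 40.0
```

View pics/s1c.png

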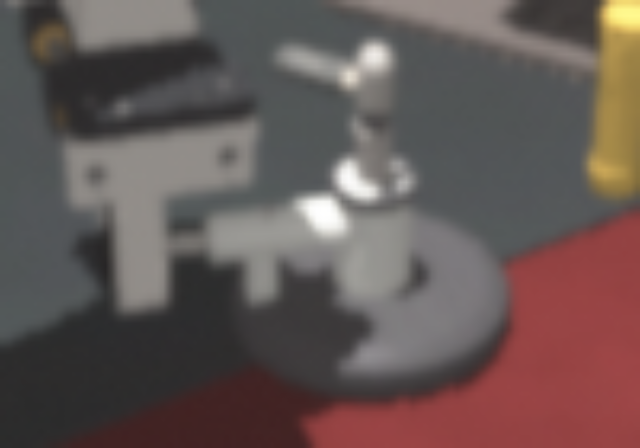

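The spindle is up: the dark groove at about (372,125) in the crop now stands above the sleeve, and the knob is out. Pushing home.

```bash
python3 -m creep '[[-1,[-0.5,0,0],0],[-1,[-1,0,0],0],[-1,[-1.5,0,0],0],[-1,[-2,0,0],0],[-1,[-2.2,0,0],0],[-1,[-2.3,0,0],0],[-1,[-2.3,0,0],0],[-1,[-2.3,0,0],0],[-1,[-2.3,0,0],0],[-1,[-2.3,0,0],0]]'
```

```text
clock: 6.45
eef_pos: [535.0, 54.6, 46.4]
eef_rot: [3.141, -0.004, 2.783]
wrist_force: [-10.4, 14.3, 7.1]
finger_gap: 27.0
finger_force: 40.0
```

Home again: same x as before the pull, and it resists. I'll release, rise, and look at the raised spindle from two places.

```bash
python3 -m creep '[[1,[0,0,0],0],[1,[0,0,0],0],[1,[0,0,0],0],[1,[0,0,0],0],[1,[0,0,0],0],[1,[0,0,-4],0],[1,[0,0,-9],0],[1,[0,0,-14],0],[1,[0,0,-19],0],[1,[0,0,-19],0]]'
python3 -m creep '[[1,[-4,5.5,0],0],[1,[-4,5.5,0],0],[1,[-4,5.5,0],0],[1,[-4,5.5,0],0],[1,[-4,5.5,0],0],[1,[-4,5.5,0],0]]'
python3 - <<'E'
from h import *
import pickle
_,p=snap('wrist','w4.png');pickle.dump(p,open('w4.pkl','wb'))
E
python3 -m creep '[[1,[0,-5,0],0],[1,[0,-10,0],0],[1,[0,-11,0],0],[1,[0,-11,0],0],[1,[0,-11,0],0],[1,[0,-11,0],0]]'
python3 - <<'E'
from h import *
import pickle
_,p=snap('wrist','w5.png');pickle.dump(p,open('w5.pkl','wb'))
snap('top','t5.png');snap('scene','s5.png')
W=pickle.load(open('w4.pkl','rb'))
o=[]
for n,q in(('w4',W),('w5',p)):
    im=cv2.imread(f'pics/{n}.png');u,v=proj(q,[610.5,25.5,100]).astype(int);x0,y0=max(0,u-40),max(0,v-60);print(n,x0,y0)
    o.append(cv2.resize(im[y0:y0+110,x0:x0+80],(400,550),interpolation=cv2.INTER_NEAREST))
cv2.imwrite('pics/c45.png',np.hstack(o))
E
```

```text
clock: 7.45
eef_pos: [538.3, 53.0, 243.3]
eef_rot: [3.138, 0.01, 2.783]
wrist_force: [-0.2, 0.4, -0.4]
finger_gap: 94.0
finger_force: 0.0
clock: 8.05
eef_pos: [592.8, 89.9, 236.7]
eef_rot: [3.142, 0.0, 2.782]
wrist_force: [0.6, 0.2, -0.4]
finger_gap: 94.3
finger_force: 0.0
clock: 8.7
eef_pos: [554.8, -11.5, 236.4]
eef_rot: [3.141, -0.0, 2.784]
wrist_force: [-1.2, 0.4, 0.8]
finger_gap: 94.2
finger_force: 0.0
w4 230 166
w5 325 166
```

View pics/c45.png

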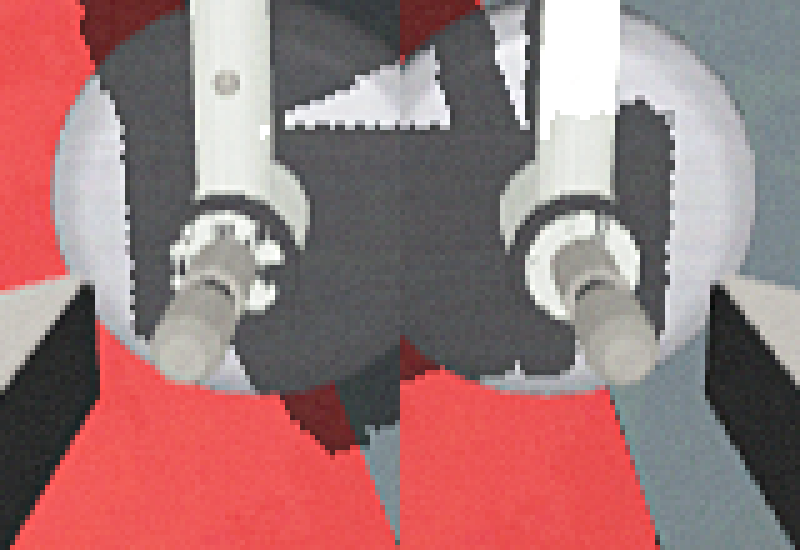

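Crops: the spindle top is at w4 (266.8,236.4) and w5 (370.6,236.8). The sleeve rim is at w4 (275.2,218.4) and w5 (361.7,218.4). The knob is home.

Run:
```python
from h import *
import pickle
W=pickle.load(open('w4.pkl','rb'));V=pickle.load(open('w5.pkl','rb'))
for n,a,b,z in(('top',(266.8,236.4),(370.6,236.8),130),('rim',(275.2,218.4),(361.7,218.4),70)):
    print(n,tri(ray(W,*a),ray(V,*b)),onz(W,*a,z),onz(V,*b,z))
s=manip.read_state();y=s['eef_rot'][2]
# clip: axis line from w2 estimates; look pose: TCP 40mm off handles
d=np.array([452,-232.])-s['eef_pos'][:2]
print(y,'to clip handles cm',d@[np.cos(y),np.sin(y)]/10,d@[np.sin(y),-np.cos(y)]/10)
```

```text
top [611.21889123  25.87732136 130.28286938] [611.1382184   25.86229625 130.        ] [611.52157902  25.83863295 130.        ]
rim [610.88303143  25.92476271  70.50766034] [611.04175834  25.77654758  70.        ] [611.03547918  25.95616671  70.        ]
2.78403984585786 to clip handles cm 1.9115181950874103 -24.229753739513715
```

The spindle axis is (611.1, 25.8), and the triangulated heights agree with the text (130 and 70). Now two views of the clip.

```bash
python3 -m creep '[[1,[-4,-22,0],0.7],[1,[-4,-22,0],0.7],[1,[-4,-22,0],0.7],[1,[-4,-22,0],0.7],[1,[-4,-22,0],0.7],[1,[-4,-22,0],0.7],[1,[-4,-22,0],0.7],[1,[-4,-22,0],0.7],[1,[-4,-22,0],0.7]]'
python3 - <<'E'
from h import *
import pickle
_,p=snap('wrist','w6.png');pickle.dump(p,open('w6.pkl','wb'))
E
python3 -m creep '[[1,[0,-5,0],0],[1,[0,-8,0],0],[1,[0,-8,0],0],[1,[0,-8,0],0],[1,[0,-8,0],0]]'
python3 - <<'E'
from h import *
import pickle
_,p=snap('wrist','w7.png');pickle.dump(p,open('w7.pkl','wb'))
W=pickle.load(open('w6.pkl','rb'))
o=[]
for n,q in(('w6',W),('w7',p)):
    im=cv2.imread(f'pics/{n}.png');u,v=proj(q,[478,-264,10]).astype(int);x0,y0=max(0,u-40),max(0,v-60);print(n,x0,y0)
    o.append(cv2.resize(im[y0:y0+120,x0:x0+80],(400,600),interpolation=cv2.INTER_NEAREST))
cv2.imwrite('pics/c67.png',np.hstack(o))
E
```

```text
clock: 9.75
eef_pos: [515.1, -231.5, 236.5]
eef_rot: [3.142, 0.0, 2.723]
wrist_force: [-0.2, -0.5, -0.6]
finger_gap: 94.0
finger_force: 0.0
clock: 10.3
eef_pos: [482.6, -304.7, 236.5]
eef_rot: [3.141, 0.0, 2.723]
wrist_force: [-0.9, -0.5, 0.4]
finger_gap: 94.0
finger_force: 0.0
w6 246 104
w7 302 104
```

View pics/c67.png

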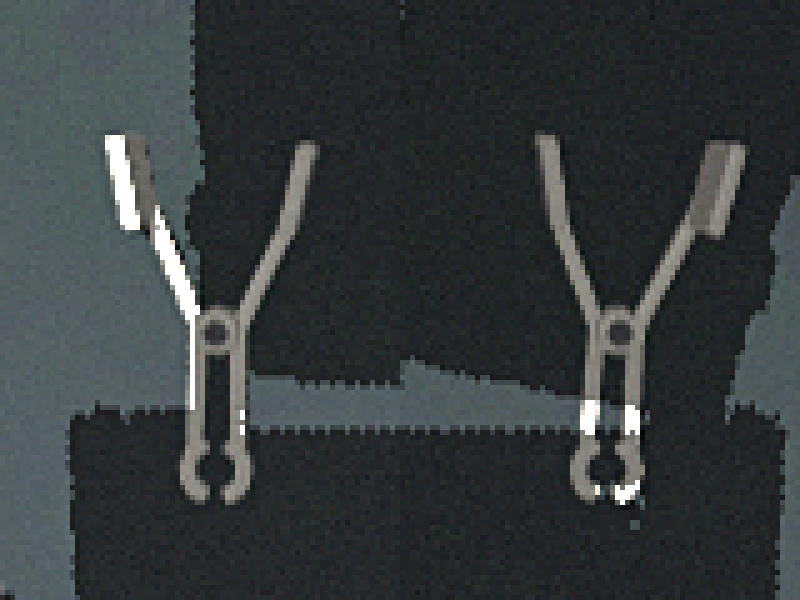

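Crops: pin at w6 (289.2,170.4) and w7 (346,170.4). Ring at w6 (289.2,197.4) and w7 (343.2,197.4). Handle top edges at w6 (270.2,140.4) and (307,141), and at w7 (332.2,140.6) and (368.2,142).

Run:
```python
from h import *
import pickle
W=pickle.load(open('w6.pkl','rb'));V=pickle.load(open('w7.pkl','rb'))
P={}
for n,a,b,z in(('pin',(289.2,170.4),(346,170.4),14),('ring',(289.2,197.4),(343.2,197.4),4),('hL',(270.2,140.4),(332.2,140.6),38),('hR',(307,141),(368.2,142),38)):
    P[n]=(onz(W,*a,z)+onz(V,*b,z))/2; print(n,tri(ray(W,*a),ray(V,*b)),onz(W,*a,z),onz(V,*b,z))
r=P['ring'][:2];p=P['pin'][:2];h=(P['hL']+P['hR'])[:2]/2
for u,v in((r,p),(p,h),(r,h)):
    d=u-v;print(np.linalg.norm(d),np.arctan2(d[1],d[0])+np.pi)
s=manip.read_state();y=s['eef_rot'][2];d=h-s['eef_pos'][:2]
print(h,y,'cm',d@[np.cos(y),np.sin(y)]/10,d@[np.sin(y),-np.cos(y)]/10,s['eef_pos'])
```

```text
pin [ 487.34396832 -263.39753607   12.25885213] [ 487.1513961  -263.11526949   14.        ] [ 487.07481066 -263.47278593   14.        ]
ring [ 524.68889865 -282.29554169    1.58352345] [ 524.21893243 -281.80702435    4.        ] [ 524.08420226 -282.2761341     4.        ]
hL [ 440.17055225 -265.55935172   35.7586362 ] [ 440.09607831 -265.11425559   38.        ] [ 440.19014683 -265.69448474   38.        ]
hR [ 460.74295885 -222.92872225   31.41885425] [ 459.97189286 -222.30201896   38.        ] [ 460.62461251 -224.16908011   38.        ]
41.51287150552365 2.6730257023791473
41.48573200607148 2.6665642576689685
82.99817036027834 2.66979603643331
[ 450.22068263 -244.31995985] 2.723085005366439 cm 5.412398042673914 4.187438707821118 [ 482.65593123 -304.57628067  236.51561598]
```

The clip geometry checks out (41.5 + 41.5 mm, where the splayed rest geometry gives 41.4; yaw -0.47). Going down over the handles.

```bash
python3 -m creep '[[1,[5.6,4.2,0],0.6],[1,[5.6,4.2,3],0.6],[1,[5.6,4.2,8],0.6],[1,[5.6,4.2,12],0.6],[1,[5.6,4.2,16],0.6],[1,[5.6,4.2,19],0.6],[1,[5.6,4.2,20.6],0.6],[1,[5.6,4.2,21.2],0.6],[1,[5.6,4.2,21.7],0.6],[1,[5.6,4.2,21.7],0.6],[1,[5.6,4.2,21.7],0.6]]'
python3 -m creep '[[-1,[0,0,0],0],[-1,[0,0,0],0],[-1,[0,0,0],0],[-1,[0,0,0],0],[-1,[0,0,0],0],[-1,[0,0,0],0],[-1,[0,0,0],0],[-1,[0,0,0],0],[-1,[0,0,0],0],[-1,[0,0,0],0]]' 35
```

```text
clock: 11.45
eef_pos: [448.6, -244.6, 20.3]
eef_rot: [-3.141, 0.001, 2.67]
wrist_force: [1.2, 0.2, -0.0]
finger_gap: 93.8
finger_force: 0.0
clock: 12.45
eef_pos: [448.1, -244.5, 19.5]
eef_rot: [3.142, 0.0, 2.669]
wrist_force: [-1.1, 1.5, 2.8]
finger_gap: 30.5
finger_force: 34.9
```

Squeezed to its stop (about 31 mm). I'll lift and look at the clip in hand.

```bash
python3 -m creep '[[-1,[0,0,-1],0],[-1,[0,0,-3],0],[-1,[0,0,-6],0],[-1,[0,0,-10],0],[-1,[0,0,-14],0],[-1,[0,0,-17],0],[-1,[0,0,-18],0],[-1,[0,0,-18],0],[-1,[0,0,-18],0],[-1,[0,0,-18],0]]'
python3 - <<'E'
from h import *
import pickle
im,p=snap('wrist','w8.png');s=manip.read_state();pickle.dump((p,s),open('w8.pkl','wb'))
print(s['eef_pos'],s['eef_rot'],s['finger_force'])
b,q=snap('scene','s8.png');snap('top','t8.png')
u,v=proj(q,s['eef_pos']).astype(int)
c=cv2.resize(b[v-60:v+40,u-30:u+90],(480,400),interpolation=cv2.INTER_CUBIC)
print(u-30,v-60)
a=cv2.resize(im[200:400,240:400],(320,400),interpolation=cv2.INTER_NEAREST)
cv2.imwrite('pics/c8.png',np.hstack([a,c])[:,:,::-1])
E
```

```text
clock: 13.45
eef_pos: [447.6, -244.2, 197.8]
eef_rot: [3.141, -0.003, 2.669]
wrist_force: [0.1, 0.0, -0.2]
finger_gap: 30.5
finger_force: 34.9
[ 447.66039102 -244.27891524  197.97573963] [ 3.14140127e+00 -2.45738692e-03  2.66931442e+00] 34.89391386508942
298 175
```

View pics/c8.png

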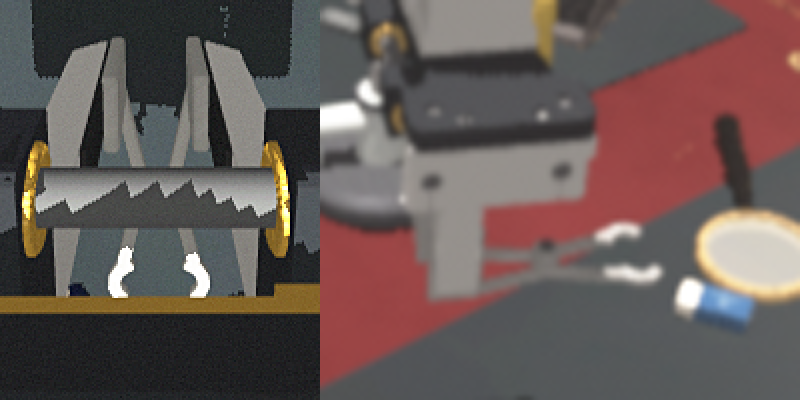

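In the wrist view the spread jaws are at about (300,337) and (338.5,337), so the hole is near (319,337.5). In the scene view the ring is near (374.7,238.5), and the clip looks level. I'll triangulate the ring relative to the TCP.

Run:
```python
from h import *
import pickle
p,s=pickle.load(open('w8.pkl','rb'));S=manip.camera_params('scene')
e=s['eef_pos'];y=s['eef_rot'][2];X=np.array([np.cos(y),np.sin(y)]);Y=np.array([np.sin(y),-np.cos(y)])
for n,r in(('tri',tri(ray(p,319,337.5),ray(S,374.7,238.5))),('plane',onz(p,319,337.5,e[2]-17)),('top-s',onz(S,374.7,238.5,e[2]-17)),
  ('clipmap',np.array([524.2-448.1+e[0],-282.1+244.5+e[1],e[2]-17]))):
    d=r-e;print(n,r,'tool',d[:2]@X,d[:2]@Y,d[2])
im=np.load('pics/w8.png.npy');g=im[315:348,285:352].min(2)>225
ys,xs=np.where(g);L=xs<33;print('jaws',xs[L].min()+285,xs[L].max()+285,xs[~L].min()+285,xs[~L].max()+285,ys.min()+315,ys.max()+315)
```

```text
tri [ 525.69236024 -283.32069809  180.53013018] tool -87.25088060844692 0.729973081798903 -17.445609446731652
plane [ 525.08177322 -283.07513169  180.97573963] tool -86.59541983528838 0.6708923626300205 -17.0
top-s [ 525.57399733 -283.59497135  180.97573963] tool -87.27024577733178 0.43187814886611875 -17.000000000000085
clipmap [ 523.76039102 -281.87891524  180.97573963] tool -84.87450542567225 1.1350457028388092 -17.0
jaws 294 306 332 344 323 347
```

Ring offset in tool axes is about (-86.8, 0.7, -17). Carrying it over the spindle.

```bash
python3 -m creep '[[-1,[0.5,2.5,0],0],[-1,[1,5,0],0],[-1,[1.8,8.5,0],0],[-1,[2.6,12.5,0],0],[-1,[3.4,16.5,0],0],[-1,[4.2,20.5,0],0],[-1,[5,24.5,0],0],[-1,[5.7,28,0],0],[-1,[6.1,30,0],0],[-1,[6.4,31.4,0],0],[-1,[6.4,31.4,0],0],[-1,[6.4,31.4,0],0]]'
python3 -m creep '[[-1,[0,0,1],0],[-1,[0,0,2],0],[-1,[0,0,3],0],[-1,[0,0,3.3],0],[-1,[0,0,3.3],0],[-1,[0,0,3.3],0],[-1,[0,0,3.3],0]]'
python3 - <<'E'
from h import *
import pickle
im,p=snap('wrist','w9.png');s=manip.read_state();pickle.dump((p,s),open('w9.pkl','wb'))
b,q=snap('scene','s9.png');t,T=snap('top','t9.png')
print(s['eef_pos'],s['eef_rot'])
for n,w in(('w',p),('s',q),('t',T)): print(n,proj(w,[611.1,25.8,131]),proj(w,[611.1,25.8,100]))
u,v=proj(q,[611.1,25.8,131]).astype(int);u2,v2=proj(T,[611.1,25.8,131]).astype(int)
f=lambda i,x,y,w,h,k:cv2.resize(i[y:y+h,x:x+w],(w*k,h*k),interpolation=cv2.INTER_CUBIC)
print(u-40,v-30,u2-30,v2-40)
c=np.hstack([f(im,260,260,120,100,3)[:300],f(b,u-40,v-30,80,60,5)]);cv2.imwrite('pics/c9.png',c[:,:,::-1])
E
```

```text
clock: 14.8
eef_pos: [533.8, 63.6, 199.2]
eef_rot: [-3.141, -0.0, 2.669]
wrist_force: [-0.6, -0.9, -1.2]
finger_gap: 30.0
finger_force: 34.9
clock: 15.5
eef_pos: [534.1, 64.3, 166.8]
eef_rot: [3.141, 0.001, 2.669]
wrist_force: [-0.9, 0.1, -0.0]
finger_gap: 30.1
finger_force: 34.9
[534.07777916  64.27354682 166.82421957] [3.14125131e+00 6.18594785e-04 2.66945300e+00]
w [319.0452174  319.95476715] [318.87565889 298.06677603]
s [312.77121319 177.51411865] [312.59498412 187.71955788]
t [307.33172107 194.88123688] [307.63781749 197.36460521]
272 147 277 154
```

View pics/c9.png

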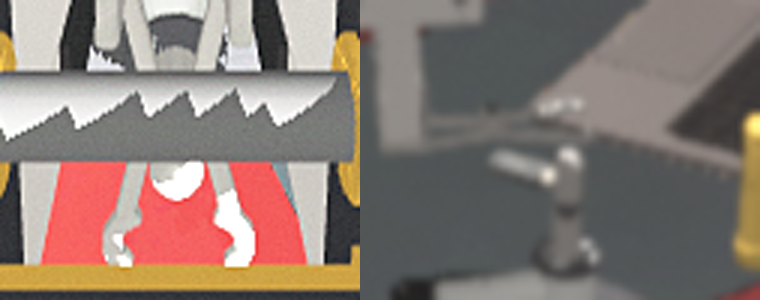

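The hole is centred on the spindle laterally (319.3 against 320 px). The scene view shows the jaws level above the tip near (313,170). Lowering in stages, watching the force.

```bash
python3 -m creep '[[-1,[0,0,0.5],0],[-1,[0,0,1],0],[-1,[0,0,1.5],0],[-1,[0,0,2],0],[-1,[0,0,2.5],0],[-1,[0,0,2.5],0],[-1,[0,0,2.5],0]]'
python3 - <<'E'
from h import *
import pickle
im,p=snap('wrist','w10.png');s=manip.read_state()
b,q=snap('scene','s10.png')
print(s['eef_pos'],s['wrist_force'],s['moment'])
f=lambda i,x,y,w,h,k:cv2.resize(i[y:y+h,x:x+w],(w*k,h*k),interpolation=cv2.INTER_CUBIC)
c=np.hstack([f(im,260,260,120,100,3)[:300],f(b,272,147,80,60,5)]);cv2.imwrite('pics/c10.png',c[:,:,::-1])
E
```

```text
clock: 16.35
eef_pos: [533.9, 64.2, 141.4]
eef_rot: [-3.142, -0.0, 2.669]
wrist_force: [0.3, 0.4, -0.6]
finger_gap: 30.2
finger_force: 34.9
[533.98587831  64.24855375 141.57175584] [ 0.09534443  0.23738253 -0.49714261] [-0.0069436   0.05495502 -0.05523283]
```

View pics/c10.png

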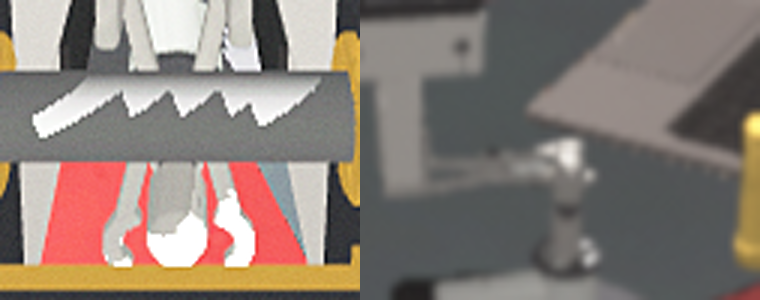

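The tip is now between the jaws with no contact force. I'll check the fore-aft centring numerically.

Run:
```python
from h import *
s=manip.read_state();e=s['eef_pos'];y=s['eef_rot'][2];X=np.array([np.cos(y),np.sin(y),0]);Y=np.array([np.sin(y),-np.cos(y),0])
p=manip.camera_params('wrist')
print('axis top',proj(p,[611.1,25.8,131]),'at ring',proj(p,[611.1,25.8,e[2]-17]))
z=np.array([0,0,-14.5])
for o in(-70,-75,-80,-86.8,-92,-98,-100): print(o,proj(p,e+z+o*X+0.7*Y))
d=np.array([611.1,25.8])-e[:2];print('axis in tool',d@X[:2],d@Y[:2])
im=cv2.imread('pics/w10.png');S=cv2.imread('pics/s10.png')
a=cv2.resize(im[305:355,285:355],(700,500)[0:2],interpolation=cv2.INTER_NEAREST)
cv2.imwrite('pics/c11.png',a)
```

```text
axis top [319.27162895 342.4614964 ] at ring [319.22386759 336.33186578]
-70 [319.10786188 320.41942958]
-75 [319.10195457 326.16276959]
-80 [319.09611493 331.84032714]
-86.8 [319.08827953 339.45825336]
-92 [319.08236899 345.2047441 ]
-98 [319.07563485 351.75197071]
-100 [319.07341024 353.9148301 ]
axis in tool -86.12469348616628 0.8168529801779556
```

View pics/c11.png

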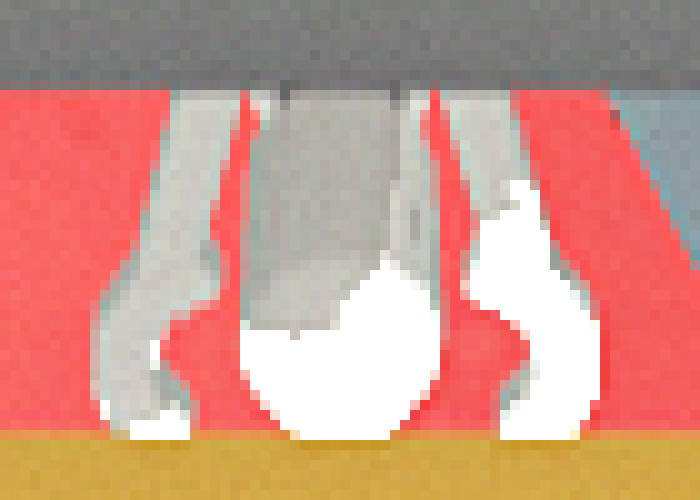

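The jaw hole's widest part is at row about 339.5, which is tool -87, against the axis at -86.1. Laterally they agree within 0.5 mm. I'll nudge 0.8 mm and lower to the groove.

```bash
python3 -m creep '[[-1,[0.08,0,0.4],0],[-1,[0.08,0,0.8],0],[-1,[0.08,0,1.2],0],[-1,[0.08,0,1.6],0],[-1,[0.08,0,2],0],[-1,[0.08,0,2.3],0],[-1,[0.08,0,2.43],0],[-1,[0.08,0,2.43],0],[-1,[0.08,0,2.43],0],[-1,[0.08,0,2.43],0],[-1,[0.08,0,2.43],0]]'
python3 - <<'E'
from h import *
im,p=snap('wrist','w12.png');b,q=snap('scene','s12.png')
s=manip.read_state();e=s['eef_pos'];y=s['eef_rot'][2];d=np.array([611.1,25.8])-e[:2]
print(e,s['wrist_force'],s['finger_force'],'axis in tool',d@[np.cos(y),np.sin(y)],d@[np.sin(y),-np.cos(y)])
print(proj(q,[611.1,25.8,100]))
f=lambda i,x,y,w,h,k:cv2.resize(i[y:y+h,x:x+w],(w*k,h*k),interpolation=cv2.INTER_CUBIC)
c=np.hstack([f(im,285,305,70,50,5)[:250],f(b,277,160,70,50,5)]);cv2.imwrite('pics/c12.png',c[:,:,::-1])
E
```

```text
clock: 17.55
eef_pos: [533.3, 64.6, 117.3]
eef_rot: [3.141, 0.0, 2.669]
wrist_force: [-0.5, -0.2, -1.6]
finger_gap: 30.3
finger_force: 34.9
[533.22819807  64.60287746 117.2425444 ] [ 0.90264982  0.29988485 -1.00117517] 34.89392101764679 axis in tool -86.99962318003816 0.8639448978136386
[312.59498412 187.71955788]
```

View pics/c12.png

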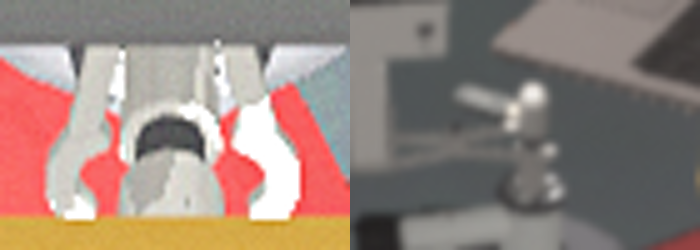

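The jaws sit level round the neck, with clearance on both sides in the wrist view and negligible wrist force. In the scene view they cover the groove near (315,189). Handing in.

```bash
python3 -c "
from cell import manip
print(manip.sign_off())"
```

```text
the job is handed in; nothing more can be done
None
```

The job is handed in: the spindle is up, the knob is home, and the clip is held spread and level round the groove, centred to about 1 mm by my measurements with no contact force seen. The verdict itself was not reported back.

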